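Lock the LNB turntable with its index pin

ROBOT

A 6-joint arm with a two-finger parallel gripper is mounted at the origin on the work surface. World frame = base frame: x ahead of the robot, y to its left, z up, the work surface at z = 0. Lengths are in m, angles in rad, forces in N, time in s.
With the tool pointing down it reaches from about 0.25 to 0.725 m from the base axis. Payload 4 kg.
Tool frame: the origin (TCP) lies between the finger pads, 19 mm behind the fingertips; this is the grasp point; z points along the fingers, y is the line along which they close (so a half turn about z gives the same grasp; the last joint's range is limited). The gripper opens to 85 mm and grips with 20 to 120 N. Pads are 22 mm wide; open, the fingers measure 114 mm over their backs; the gripper's body (76 mm by 85 mm) begins 54 mm behind the grasp point. The pads swing forward as they close: fully open they stand 13 mm farther back than shut.
Start: joints at [-1.193, 0.241, 0.005, 1.335, 0, 1.571], TCP at [0.184, -0.465, 0.25] pointing down, gripper open.
Joint ranges: [-2.72, 2.72], [-1.05, 1.87], [-1.09, 1.28], [-1.99, 2.15], [-1.42, 1.44], [-3.14, 3.14]. Speed limits (rad/s): [2.79, 2.79, 3.14, 3.14, 3.14, 3.14].

INTERFACE

Orientations are given as a unit quaternion [w, x, y, z].
In Python, from workcell import arm, eyes, job_done, nets gives the robot as it stands.
- The arm moves only by the tool play_rows, never from a script. Its argument "moves" is text: rows parted by semicolons, each of 7 numbers parted by spaces: the shift along the tool's x, y, z in cm, then the turn, a rotation vector about the tool's x, y, z in degrees, then the opening, from -1 (shut) to 1 (fully open), so that 0 is half open. A call has 1 to 5 rows; each row shifts and turns the commanded pose from where the row before left it, along the tool's axes as they then stand; what a row does not reach is not made up. A row lasts 1/12 s, in which the tool goes at most 41.7 mm and 7.16 degrees, less where a joint would pass 70% of its speed; a pose out of reach is approached as far as the arm can. A call is refused whole if a number of a shift passes 4.17 or a number of a turn 7.16, either way. A call with a gripper value outside its range is refused whole. The fingers move at their own pace and stop on an object; the grip force is fixed at half the most. Time passes only in rows, so rows that do not move let the fingers close. It gives the time, the measured TCP pose, the force, the opening and the grip force at its end, in the units of the state.
- arm.get_state(): the state, without advancing time (a new reading comes with each control period).
- eyes.read_camera(name): name is "side" or "top" or "wrist"; returns a dict with "color" (400x640x3 uint8, blue, green, red), "vertical_fov" (degrees; the focal length in pixels is half the picture's height over the tangent of half this angle, whatever the lens; pixels are square), "cx", "cy" (the principal point, pixels), "cam_to_world" (4x4, takes a point from camera to world coordinates). Camera axes: x right, y up, looking along -z (the intrinsics and any distortion apply to the point x, -y, -z); pixel columns grow to the right and rows downward; lengths in m; the calibration is good to about 2 mm. A picture is of the moment at which its call begins. There is no depth.
- job_done(): hands the job in; it is judged then, once.
Trained networks look in a picture, given as the dict that the camera call returned (one of the last four; its "shot" number tells which), for a name from the list of things; names that differ only in an ending like _2 or _b are one class to them, and where a whole thing is asked for, a point or a joint stands for the part that bears it (a point fixed in the world has none). Each returns a list of dicts, best first, with "score" (0 to 1); they miss things now and then, are a little off and sometimes report something else, mostly with a low value. They report only what shows in the picture. A call takes as long as a camera call. They do not tell look-alikes from the thing itself.
- nets.boxes_of(target, picture): "pixel" ([column, row] in pixels, amid what is visible of it).
The state is a dict: "time": time; "joint_pos": joint angles; "joint_vel": joint speeds; "joint_torque": joint torques, N m; "ee_pos": TCP position; "tool_rot": TCP orientation; "force": force on the tool from outside, world axes, zero at the start; "wrist_torque": the same for the moment, N m; "grip_width": finger opening in m; "grasp_force": force on a finger pad.
Only numpy, scipy, OpenCV 4.12 (cv2) and the standard library are available. Lean on these libraries where they do the work, as an engineer would, in place of code of your own. Each camera call takes 0.05 s, during which the arm holds its last target. There are 200 camera calls.

TASK

Lock the turntable that carries the LNB: take the round-headed steel pin out of the rack, put it through the hole in the wooden disc and, pressing only lightly, turn the disc until the pin finds the hidden hole in the metal plate underneath, which lies a little way clockwise seen from above. Push the pin gently down until its head sits on the disc, then let go. Leave the other pin in the rack and everything else on the bench where it is.

Things in the scene. Friction and masses are not known exactly. Their poses are not given: they have to be found in the camera images.
- pin: Loose steel pin, about 110 g, upright in one of the rack's two holes. Head: plain cylinder, diameter 24, 36 tall; below it a shank of diameter 10, 38 long, its last 6 tapering to a flat foot of diameter 5. Origin: on the axis at the shoulder under the head; z up the axis. Grip the head from above, TCP about 25 mm above the shoulder, so that the fingertips clear the disc when the pin is home.
- pin_tip (a point): Centre of the pin's foot, 38 mm below its origin.
- stand: Fixed round foot of the turntable, diameter 210. Origin: on the bench, on the vertical axis about which the disc turns; z up. Layers above the bench: foot to 12 mm, fixed aluminium index plate 12 to 36, gap, wooden disc 38 to 54. The plate's top is flat but for one hidden hole. The stand's yaw tells nothing about where that hole is.
- disc: Round wooden disc, diameter about 230, 16 thick, turning freely either way about the stand's axis (friction about 0.06 N m). Origin: on the axis at its underside, 38 mm above the bench; x points to the disc's hole. An LNB (grey, white horn) is clamped on the half away from the hole: top 117 mm above the bench, nowhere nearer than 75 mm to the hole's centre.
- disc_hole (a point): Mouth centre of the disc's through hole, on its upper face 54 mm above the bench; diameter 11.5, 85 from the axis. The plate's hidden hole (diameter 11.5, 24 deep, 85 from the axis) starts 16 to 45 degrees clockwise of it seen from above, to be felt for: off it the pin stops on the plate with its shoulder 20 mm above the disc, over it the pin goes down until the head sits on the disc.
- rack: Fixed dark wooden block, 70 (x) by 150 (y) by 40 tall, origin under its centre, with two holes 38 mm either side of the centre along y, diameter 11.5, 28 deep. The round-headed pin stands in one, its shoulder 10 mm above the block; the T-headed pin in the other.
- short_pin: The other loose steel pin, too short for this job, with a T-shaped head (bar 12 by 44 mm, 22 tall with its collar) instead of a round one. Its shoulder (origin) rests on the rack; it stays there.
- f_conn_a: Bystander: brass F-connector standing on end, 15 mm in diameter, 24 mm tall; origin under its centre.
- f_conn_b: Bystander: a second brass F-connector, same size; origin under its centre.
- remote: Bystander: black remote control lying flat, 170 by 50 by 20 mm; origin under its centre.
- driver: Bystander: screwdriver lying on the bench, about 190 mm long; origin near its middle.
- screw_jar: Bystander: glass jar with a metal cap, 60 mm in diameter, 75 mm tall; origin under its centre.
Things that resemble listed ones, but are neither listed nor needed, are in the scene too. What is shaped like the pin but green or yellow is not meant.

How it is judged:
On the way:
1. the pin's tip is inside the disc's hole, at least 8 mm deep (z of pin_tip in the frame of disc_hole below -0.008 m and horizontal distance between pin_tip and disc_hole below 0.006 m), for 0.1 s.
At the end, for the whole second after the job is handed in: The round-headed pin stands through the disc's hole and in the plate's hole: shoulder within 3 mm of the disc's upper face, axis within 4 mm of the hole's centre and 0.08 rad of upright, pin and disc at rest, the short pin still within 10 mm of its place (z of pin in the frame of disc_hole below 0.003 m and horizontal distance between pin and disc_hole below 0.004 m and angle between the z axis of pin and the z axis of stand, either way round below 0.08 rad and linear speed of pin below 0.02 m/s and angular speed of disc below 0.05 rad/s and distance of short_pin from where it was at the start of the episode below 0.01 m); the robot touches nothing.
It fails at once if the pin presses on the turntable (disc and plate) with more than 45 N in all (contact force between pin and stand above 45 N).
It fails at once if the robot itself presses on the turntable with more than 25 N (contact force between any of the arm, the fingers and stand above 25 N).
It fails at once if the short pin is taken out of the rack (distance of short_pin from where it was at the start of the episode above 0.015 m).
It fails at once if a bystander is pushed more than 30 mm (distance of any of f_conn_a, f_conn_b, remote, driver, screw_jar from where it was at the start of the episode above 0.03 m).
It also fails if it takes over 64 s, if anything falls off the work surface, if the arm or the gripper's body presses on something with over 40 N, if the wrist force passes 120 N, or if a joint passes its speed limit or range.

## Working session

There is one attempt and no reset: what is moved stays moved. The work goes in short steps, Python scripts to look and compute and a tool call to move; the robot and the scene stay as the last step left them, time stands still between calls to the robot, and variables do not carry over. Pictures are saved under pics/ and viewed, at most 10 in all, crops included, and the job is handed in when it is done.

Besides the shell and the picture viewer there is one more tool, called after ">>>" as name(argument=value, ...), one argument or row to a line, values as JSON. play_rows: Moves the arm, as the interface text tells. Its arguments: {"type":"object","properties":{"moves":{"type":"string"}},"required":["moves"]}

```bash
mkdir -p pics
cat > h.py <<'E'
import numpy as np, cv2
from workcell import arm, eyes, job_done, nets
def ray(p,px):
    f=p["color"].shape[0]/2/np.tan(np.radians(p["vertical_fov"])/2)
    d=np.array([(px[0]-p["cx"])/f,-(px[1]-p["cy"])/f,-1.]); T=np.array(p["cam_to_world"])
    return T[:3,3],T[:3,:3]@d
def at(p,px,z):
    o,d=ray(p,px); return (o+d*(z-o[2])/d[2])[:2]
E
python3 - <<'E'
from h import *
for n in ["top","side"]:
    p=eyes.read_camera(n); cv2.imwrite(f"pics/{n}0.png",p["color"])
    print(n,{k:v for k,v in p.items() if k not in("color","cam_to_world")},np.round(p["cam_to_world"],3).tolist())
    for t,z in [("pin",.086),("disc_hole",.054),("short_pin",.06),("rack",.04),("stand",.05),("disc",.054)]:
        print(t,[(np.round(b["pixel"]).tolist(),round(b["score"],2),np.round(at(p,b["pixel"],z),3).tolist()) for b in nets.boxes_of(t,p)[:5]])
s=arm.get_state();print(s["time"],s["ee_pos"],s["tool_rot"])
E
```

```text
top {'vertical_fov': 52.05207780856103, 'cx': 322.93839751414407, 'cy': 202.02793901930067, 'shot': 1} [[0.023, 0.984, -0.179, 0.373], [-1.0, 0.024, 0.002, 0.06], [0.006, 0.179, 0.984, 1.081], [0.0, 0.0, 0.0, 1.0]]
pin [([441.0, 211.0], 0.66, [0.537, -0.233]), ([399.0, 252.0], 0.63, [0.436, -0.127])]
disc_hole [([320.0, 198.0], 0.57, [0.569, 0.067])]
short_pin [([470.0, 253.0], 0.56, [0.439, -0.31]), ([319.0, 199.0], 0.5, [0.567, 0.069])]
rack [([450.0, 251.0], 0.71, [0.445, -0.268])]
stand [([322.0, 195.0], 0.81, [0.578, 0.062]), ([441.0, 248.0], 0.44, [0.451, -0.24])]
disc [([321.0, 200.0], 0.59, [0.564, 0.063])]
side {'vertical_fov': 57.969233264281755, 'cx': 322.9296068774669, 'cy': 196.83651800096752, 'shot': 2} [[0.971, 0.168, -0.169, 0.419], [-0.238, 0.721, -0.651, -0.58], [0.013, 0.672, 0.74, 0.742], [0.0, 0.0, 0.0, 1.0]]
pin [([336.0, 294.0], 0.75, [0.533, -0.259])]
disc_hole [([323.0, 191.0], 0.58, [0.581, 0.044])]
short_pin [([292.0, 336.0], 0.74, [0.435, -0.311])]
rack [([297.0, 331.0], 0.71, [0.445, -0.295])]
stand [([322.0, 193.0], 0.76, [0.58, 0.043])]
disc [([321.0, 187.0], 0.65, [0.579, 0.06])]
0.7 [ 0.1844326  -0.46474038  0.25003253] [2.19058962e-05 9.82210716e-01 1.87782077e-01 6.85124408e-06]
```

View pics/top0.png

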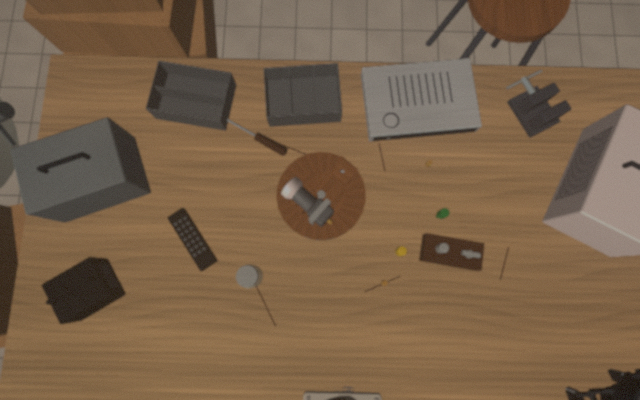

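View pics/side0.png

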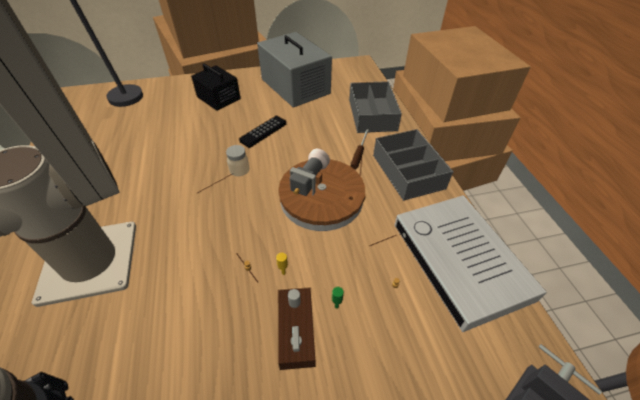

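Top: round pin at (442,248) and T pin at (470,254) in the rack; disc centred at about (321,196), hole candidate (344,171). The side view has the pin head at (293,297) and a dark spot on the disc at (350,197). Next, a zoom.

Run:
```python
from h import *
t=eyes.read_camera("top"); s=eyes.read_camera("side")
a=cv2.resize(t["color"][145:245,270:370],(400,400),interpolation=2)
b=cv2.resize(s["color"][145:245,275:375],(400,400),interpolation=2)
cv2.imwrite("pics/z1.png",cv2.convertScaleAbs(np.hstack([a,b]),alpha=1.4))
print(at(t,(344,171),.054),at(s,(350,197),.054),at(t,(321,196),.054))
def tri(p,u,q,v):
    o,d=ray(p,u);O,D=ray(q,v)
    k=np.linalg.lstsq(np.stack([d,-D],1),O-o,rcond=None)[0]; return (o+d*k[0]+O+D*k[1])/2
print("pin",at(t,(442,248),.086),at(s,(294,293),.086),tri(t,(442,248),s,(294,298)))
print("T",at(t,(470,254),.06),at(s,(296,337),.06))
```

```text
[0.64252893 0.00576902] [0.64435652 0.0091707 ] [0.57524301 0.06361526]
pin [ 0.44766436 -0.2327316 ] [ 0.45245808 -0.23881017] [ 0.45035876 -0.23884776  0.06515226]
T [ 0.43642642 -0.30952564] [ 0.44067274 -0.31494527]
```

View pics/z1.png

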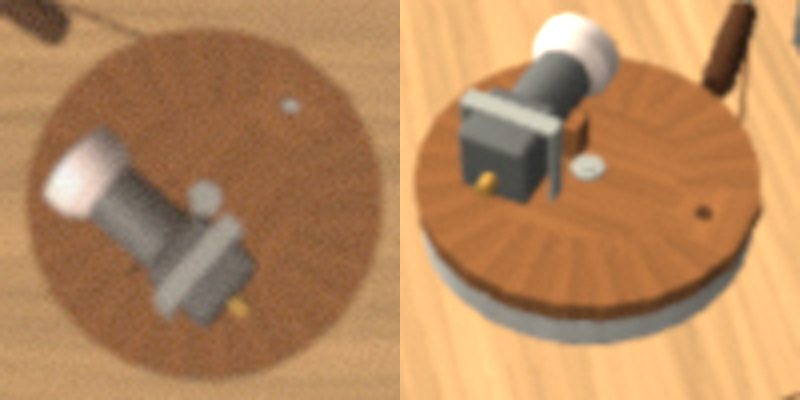

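Zoom: hole at top (342.6,171.5), confirmed by the dark spot in side (350.8,198), so it is near (0.643, 0.007); axis near (0.576, 0.063). Pin near (0.449,-0.236). I'm moving above the pin with the fingers closing across the rack.

>>> play_rows(
  moves="3.66 -1.27 0 0 0 -7.16 0.2; 3.79 -0.8 0 0 0 -7.16 0.2; 3.86 -0.32 0 0 0 -7.16 0.2; 3.87 0.16 0 0 0 -7.16 0.2; 3.82 0.64 0 0 0 -7.16 0.2",
)

```text
time: 1.22
ee_pos: [0.3322, -0.3371, 0.2502]
tool_rot: [0.0, 0.876, 0.483, 0.0]
force: [0.8, -0.9, 0.0]
grip_width: 0.0512
grasp_force: 0.0
```

>>> play_rows(
  moves="3.71 1.12 0 0 0 -7.16 0.2; 3.54 1.57 0 0 0 -7.16 0.2; 3.32 1.99 0 0 0 -7.16 0.2; 3.04 2.39 0 0 0 -2.1 0.2; 0 0 0 0 0 0 0.2",
)

```text
time: 1.63
ee_pos: [0.4531, -0.233, 0.2499]
tool_rot: [0.0, 0.757, 0.653, 0.002]
force: [0.3, -0.3, -0.1]
grip_width: 0.0511
grasp_force: 0.0
```

Run:
```python
from h import *
p=eyes.read_camera("wrist"); cv2.imwrite("pics/w1.png",p["color"])
for t,z in [("pin",.086),("short_pin",.06)]:
    print(t,[(np.round(b["pixel"]).tolist(),round(b["score"],2),np.round(at(p,b["pixel"],z),4).tolist()) for b in nets.boxes_of(t,p)[:5]])
s=arm.get_state();print(s["time"],s["ee_pos"],s["tool_rot"],s["force"],s["joint_pos"])
np.save("w.npy",p["cam_to_world"]); print(p["vertical_fov"],p["cx"],p["cy"])
```

```text
pin [([256.0, 42.0], 0.94, [0.4153, -0.1034]), ([422.0, 187.0], 0.84, [0.5415, -0.2454])]
short_pin [([322.0, 252.0], 0.83, [0.4386, -0.3081])]
1.7833 [ 0.44847072 -0.23696809  0.24979312] [-2.21649178e-04  7.59955514e-01  6.49974953e-01 -3.57796915e-04] [-0.61926081 -0.19297928  0.83143043] [-4.85820157e-01  2.55536347e-01  2.41065080e-02  1.34004230e+00
 -5.01860368e-04  1.24066956e+00]
64.03656175578914 325.04072819501005 199.82243968140347
```

View pics/w1.png

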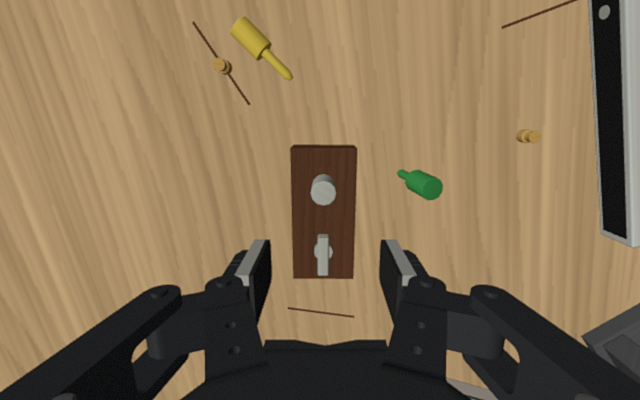

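Wrist: round pin's head top at (323,193), T pin at (322,253), with green and yellow look-alikes to either side and clear of the fingers. Working out the offset to the pin.

Run:
```python
from h import *
p=eyes.read_camera("wrist"); g=cv2.cvtColor(p["color"],6)[165:225,300:350]
m=(g>115).astype(np.uint8); n,l,st,c=cv2.connectedComponentsWithStats(m); print([(st[i].tolist(),(c[i]+[300,165]).round(1).tolist()) for i in range(1,n) if st[i][4]>40])
w=at(p,(323,193),.086);s=arm.get_state();print(w,s["ee_pos"],s["force"])
d=w-s["ee_pos"][:2];q=s["tool_rot"];th=2*np.arctan2(q[2],q[1]);print("tool cm",d@[np.cos(th),np.sin(th)]*100,d@[np.sin(th),-np.cos(th)]*100,"yaw",np.degrees(th))
cv2.imwrite("pics/w1z.png",cv2.resize(p["color"][150:290,280:370],None,fx=4,fy=4))
```

```text
[([15, 5, 26, 30, 548], [327.1, 185.8])]
[ 0.4452405  -0.24190969] [ 0.44793593 -0.23757624  0.24987964] [-0.81926191 -0.99365806 -1.047033  ]
tool cm -0.4702155321136583 -0.19834003106111667 yaw 80.9884756832854
```

View pics/w1z.png

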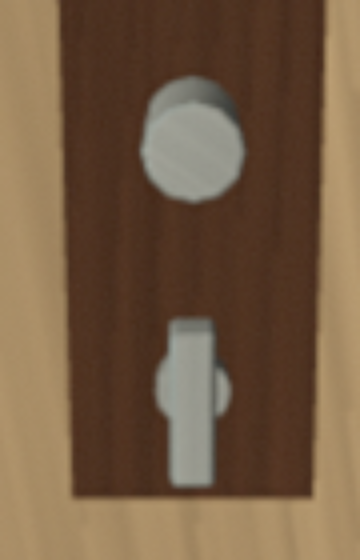

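Head top is at (328,187.8) now.

```bash
cat >> h.py <<'E'
def togo(w):
    s=arm.get_state();d=np.array(w)-s["ee_pos"][:2];q=s["tool_rot"];th=2*np.arctan2(q[2],q[1])
    return "tool cm %.2f %.2f yaw %.1f"%(d@[np.cos(th),np.sin(th)]*100,d@[np.sin(th),-np.cos(th)]*100,np.degrees(th)), s["ee_pos"].round(4).tolist()
E
python3 - <<'E'
from h import *
p=eyes.read_camera("wrist"); g=cv2.cvtColor(p["color"],6)[165:225,300:350]
m=(g>115).astype(np.uint8); n,l,st,c=cv2.connectedComponentsWithStats(m); print([(st[i].tolist(),(c[i]+[300,165]).round(1).tolist()) for i in range(1,n) if st[i][4]>40])
w=at(p,(328,187.8),.086);print(w,togo(w))
E
```

```text
[([16, 4, 25, 30, 544], [327.5, 185.1])]
[ 0.45006896 -0.23838551] ('tool cm -0.00 0.24 yaw 80.9', [0.4477, -0.238, 0.25])
```

>>> play_rows(
  moves="0 0.24 3.5 0 0 0 0.2; 0 0 3.5 0 0 0 0.2; 0 0 3.5 0 0 0 0.2; 0 0 2.5 0 0 0 0.2; 0 0 1 0 0 0 0.2",
)

```text
time: 2.3
ee_pos: [0.4472, -0.2376, 0.1063]
tool_rot: [-0.003, 0.761, 0.648, -0.001]
force: [-1.1, 0.3, 0.7]
grip_width: 0.0513
grasp_force: 0.0
```

Run:
```python
from h import *
for i in range(2): p=eyes.read_camera("wrist")
cv2.imwrite("pics/w2.png",p["color"]); print(togo((.45007,-.23839)),arm.get_state()["force"])
g=cv2.cvtColor(p["color"],6); print(p["shot"])
```

```text
('tool cm -0.02 0.15 yaw 80.9', [0.4486, -0.238, 0.1084]) [ 0.5753762  -0.15963668  0.14094056]
9
```

View pics/w2.png

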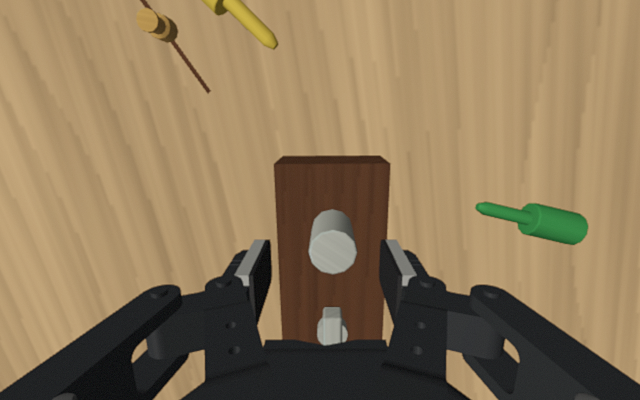

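Pin head at (333,251) sits between the fingers (262 to 390), slightly to the right.

>>> play_rows(
  moves="0 0.2 1.5 0 0 0 0.2; 0 0 1.3 0 0 0 0.2; 0 0 0.5 0 0 0 0.2; 0 0 0 0 0 0 0.2; 0 0 0 0 0 0 -0.2",
)

```text
time: 2.82
ee_pos: [0.4535, -0.2387, 0.0784]
tool_rot: [0.001, 0.76, 0.649, 0.0]
force: [-0.2, -0.4, 0.3]
grip_width: 0.0401
grasp_force: 0.0
```

>>> play_rows(
  moves="0 0 0 0 0 0 -0.5; 0 0 0 0 0 0 -0.7; 0 0 0 0 0 0 -1; 0 0 0 0 0 0 -1; 0 0 0 0 0 0 -1",
)

```text
time: 3.23
ee_pos: [0.453, -0.2384, 0.0786]
tool_rot: [0.001, 0.76, 0.65, -0.0]
force: [-2.7, 0.3, 4.9]
grip_width: 0.0224
grasp_force: 58.2
```

Run:
```python
from h import *
p=eyes.read_camera("wrist"); s=arm.get_state(); print(togo((.45007,-.23839)),s["force"],s["grip_width"],s["grasp_force"])
```

```text
('tool cm -0.04 -0.29 yaw 81.0', [0.453, -0.2384, 0.0786]) [-2.29163337  0.51898988  4.911721  ] 0.02222104257498607 58.19754123687744
```

>>> play_rows(
  moves="0 0 -1 0 0 0 -1; 0 0 -1.5 0 0 0 -1; 0 0 -2.5 0 0 0 -1; 0 0 -3.5 0 0 0 -1; 0 0 -3.5 0 0 0 -1",
)

```text
time: 3.7
ee_pos: [0.4522, -0.2375, 0.1986]
tool_rot: [-0.001, 0.76, 0.65, -0.0]
force: [1.5, -0.1, -1.6]
grip_width: 0.022
grasp_force: 58.8
```

Run:
```python
from h import *
eyes.read_camera("wrist");t=eyes.read_camera("side"); s=arm.get_state(); print(togo((.643,.007)),s["force"],s["grip_width"],s["grasp_force"])
cv2.imwrite("pics/s2.png",cv2.resize(t["color"][200:350,220:400],None,fx=4,fy=4))
```

```text
('tool cm 27.28 14.57 yaw 81.0', [0.4566, -0.2398, 0.2045]) [ 0.95801791 -0.76986361  0.17864496] 0.022292511896507772 58.87552320957184
```

View pics/s2.png

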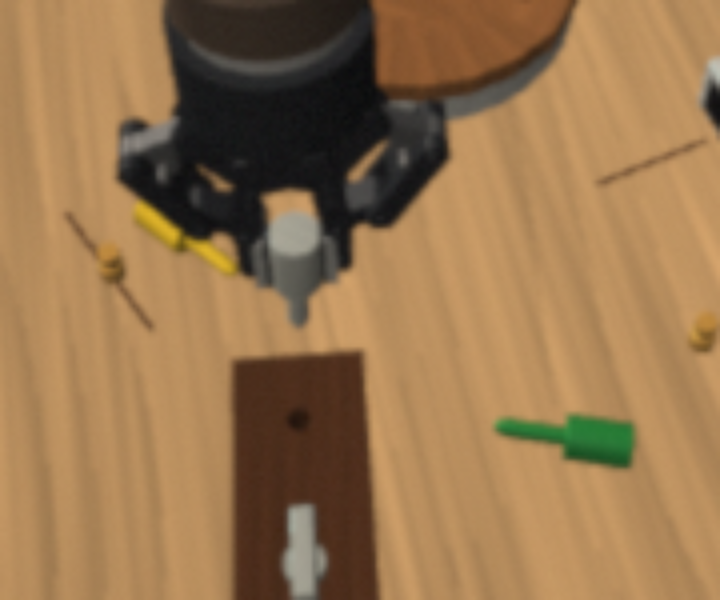

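Side crop: pin is held upright in the fingers, T pin still in the rack. Moving over the disc's hole.

>>> play_rows(
  moves="3 1.6 0 0 0 0 -1; 3.4 1.82 0 0 0 0 -1; 3.6 1.92 0 0 0 0 -1; 3.6 1.92 0 0 0 0 -1; 3.6 1.92 0 0 0 0 -1",
)

```text
time: 4.22
ee_pos: [0.571, -0.0808, 0.1972]
tool_rot: [0.0, 0.76, 0.649, 0.0]
force: [1.2, 0.1, -0.3]
grip_width: 0.0225
grasp_force: 58.9
```

>>> play_rows(
  moves="3.6 1.92 0.5 0 0 0 -1; 3.4 1.82 1 0 0 0 -1; 3 1.6 1.5 0 0 0 -1; 0 0 1 0 0 0 -1; 0 0 0 0 0 0 -1",
)

```text
time: 4.63
ee_pos: [0.6373, 0.0101, 0.1532]
tool_rot: [-0.002, 0.759, 0.651, -0.002]
force: [0.1, -0.5, -1.4]
grip_width: 0.0221
grasp_force: 59.0
```

Run:
```python
from h import *
for i in range(3): eyes.read_camera("wrist")
p=eyes.read_camera("wrist");t=eyes.read_camera("side"); s=arm.get_state(); print(togo((.643,.007)),s["force"],s["grip_width"],s["time"])
a=cv2.resize(t["color"][130:220,290:400],(440,360)); b=cv2.resize(p["color"][200:380,250:410],(320,360))
cv2.imwrite("pics/h1.png",np.hstack([a,b]))
for n,q in(("w",p),("s",t)): print(n,[(np.round(b["pixel"],1).tolist(),round(b["score"],2)) for b in nets.boxes_of("disc_hole",q)+nets.boxes_of("pin_tip",q)])
```

```text
('tool cm 0.10 0.42 yaw 80.9', [0.6387, 0.0067, 0.1584]) [ 0.62166696 -0.36672771 -0.82013257] 0.022445915623767354 4.8833
w [([221.7, 127.5], 0.82), ([322.2, 264.7], 0.77), ([98.2, 319.2], 0.65)]
s [([318.0, 191.7], 0.58), ([346.5, 173.4], 0.7), ([261.4, 257.8], 0.7), ([238.6, 160.3], 0.6), ([366.3, 307.3], 0.52)]
```

View pics/h1.png

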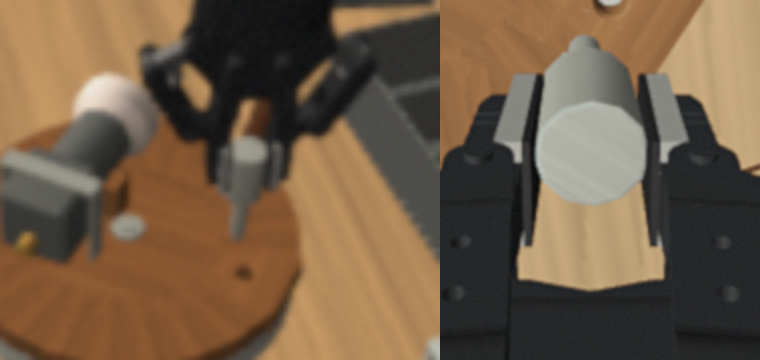

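Side: tip at (349.2,189.5), hole at (350.8,197.8). Wrist: foot near (322,221), hole near (334,202.5).

Run:
```python
from h import *
p=eyes.read_camera("wrist");t=eyes.read_camera("side"); s=arm.get_state()
def tri(p,u,q,v):
    o,d=ray(p,u);O,D=ray(q,v)
    k=np.linalg.lstsq(np.stack([d,-D],1),O-o,rcond=None)[0]; A=o+d*k[0];B=O+D*k[1];return ((A+B)/2).round(4),np.linalg.norm(A-B).round(4)
print(s["ee_pos"],"tip",tri(p,(322,222),t,(349.2,189)), "hole", tri(p,(334,202.5),t,(350.8,197.8)),at(p,(334,202.5),.054),at(t,(350.8,197.8),.054))
for z in(.088,.092,.096): print(z,at(p,(322,222),z),at(t,(349.2,189),z))
print(p["color"][190:216,320:350].mean(2).astype(int)[::2,::2])
cv2.imwrite("pics/h2.png",np.hstack([cv2.resize(p["color"][180:240,290:360],(420,360),interpolation=2),cv2.resize(t["color"][160:215,320:375],(360,360),interpolation=2)]))
```

```text
[0.63876276 0.00748439 0.1576986 ] tip (array([0.6377, 0.0061, 0.0887]), np.float64(0.0023)) hole (array([0.6458, 0.0077, 0.0522]), np.float64(0.0007)) [0.64555962 0.00827472] [0.64556477 0.00603528]
0.088 [0.63651723 0.00622462] [0.63904194 0.00645757]
0.092 [0.63677421 0.00758673] [0.63769732 0.00287308]
0.096 [0.6370312  0.00894883] [ 0.6363527  -0.00071142]
[[117 114 116 117 120 116 116 115 118 118 121 123 120 119 120]
 [116 115 116 117 110  80 111 127 123 102 118 121 119 119 121]
 [114 114 117 111  90 179 196 193 191 187 138 115 118 120 121]
 [114 116 118  74 180 194 191 191 188 190 187 121 119 121 119]
 [115 116 110  73 197 194 190 191 190 189 170 117 123 120 117]
 [116 115 105  45 122 198 194 194 195 183 115 121 127 118 116]
 [116 114 106  56  41 105 152 153 141 104 110 127 124 117 113]
 [113 115 117  83  60  57  73  85  97 108 115 131 118 116 114]
 [114 119 116 106  85  81  79  95 102 118 132 123 115 115 113]
 [114 116 117 117 115 108 110 114 125 130 124 117 114 113 111]
 [113 116 118 118 124 122 117 120 122 122 118 114 113 113 110]
 [115 117 118 120 125 118 118 119 122 120 118 112 115 111 110]
 [115 116 118 124 121 118 118 121 122 118 112 112 113 110 109]]
```

View pics/h2.png

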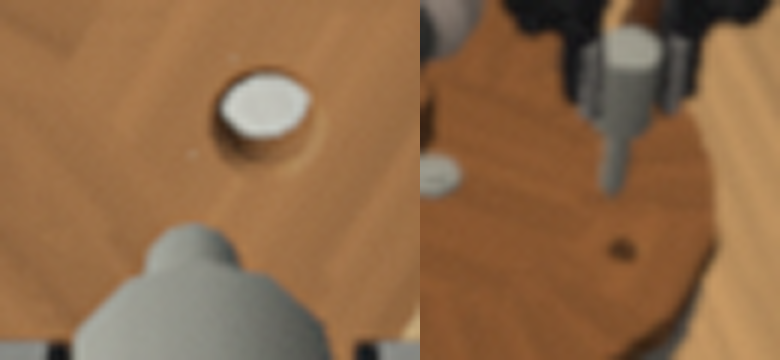

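Zoom: hole mouth centre is at wrist (334.5,199.8), foot at (322,221). Shift (+8,+2) mm in world, then lower for a closer check.

>>> play_rows(
  moves="0.32 0.76 0.8 0 0 0 -1; 0 0 1 0 0 0 -1; 0 0 0.6 0 0 0 -1; 0 0 0 0 0 0 -1; 0 0 0 0 0 0 -1",
)

```text
time: 5.6
ee_pos: [0.6458, 0.0101, 0.1314]
tool_rot: [-0.001, 0.76, 0.65, -0.001]
force: [0.2, -0.2, -1.5]
grip_width: 0.022
grasp_force: 59.0
```

Run:
```python
from h import *
eyes.read_camera("wrist")
p=eyes.read_camera("wrist");t=eyes.read_camera("side"); s=arm.get_state();print(s["ee_pos"],s["force"])
print(at(p,(334.5,199.8),.054))
cv2.imwrite("pics/h3.png",np.hstack([cv2.resize(p["color"][180:240,290:360],(420,360),interpolation=2),cv2.resize(t["color"][160:215,320:375],(360,360),interpolation=2)]))
```

```text
[0.64688   0.0100636 0.1332126] [-0.71759043 -0.34479993 -1.00378071]
[0.65376949 0.02032305]
```

View pics/h3.png

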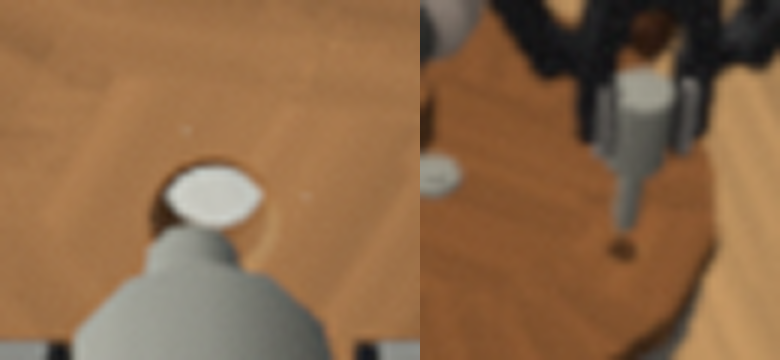

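Wrist: hole mouth about (326,216.3), foot (322,221). Side: tip (351.3,194.8), hole (350.9,198.2).

Run:
```python
from h import *
p=eyes.read_camera("wrist");t=eyes.read_camera("side")
H=at(p,(326,216.3),.054),at(t,(350.9,198.2),.054);print(H)
for z in(.064,.067,.07): print(z,H[0]-at(p,(322,221),z),H[1]-at(t,(351.3,194.8),z))
s=arm.get_state();print(s["ee_pos"])
```

```text
(array([0.64716462, 0.00964579]), array([0.64541524, 0.00464756]))
0.064 [ 0.00251915 -0.00052648] [-0.00108791 -0.00249448]
0.067 [ 0.00232584 -0.00153819] [-8.21268374e-05  1.01757968e-04]
0.07 [ 0.00213252 -0.00254991] [0.00092365 0.00269799]
[0.64699873 0.01005461 0.13352411]
```

>>> play_rows(
  moves="-0.05 0.11 0.4 0 0 0 -1; 0 0 0.5 0 0 0 -1; 0 0 0.5 0 0 0 -1; 0 0 0 0 0 0 -1; 0 0 0 0 0 0 -1",
)

```text
time: 6.27
ee_pos: [0.6471, 0.0093, 0.1181]
tool_rot: [-0.001, 0.76, 0.65, -0.001]
force: [1.1, -0.2, -1.2]
grip_width: 0.0221
grasp_force: 59.0
```

>>> play_rows(
  moves="0 0 0.2 0 0 0 -1; 0 0 0.2 0 0 0 -1; 0 0 0.2 0 0 0 -1; 0 0 0 0 0 0 -1; 0 0 0 0 0 0 -1",
)

```text
time: 6.68
ee_pos: [0.6476, 0.0093, 0.1128]
tool_rot: [-0.0, 0.76, 0.65, -0.0]
force: [-0.4, 0.9, -0.8]
grip_width: 0.0224
grasp_force: 59.0
```

>>> play_rows(
  moves="0 0 0.2 0 0 0 -1; 0 0 0.2 0 0 0 -1; 0 0 0.2 0 0 0 -1; 0 0 0 0 0 0 -1; 0 0 0 0 0 0 -1",
)

```text
time: 7.1
ee_pos: [0.6476, 0.0094, 0.1067]
tool_rot: [-0.0, 0.76, 0.65, -0.0]
force: [0.7, 0.3, -1.8]
grip_width: 0.022
grasp_force: 59.0
```

Run:
```python
from h import *
F=[]
for i in range(4):
    p=eyes.read_camera("side"); F.append(arm.get_state()["force"])
print(np.mean(F,0),arm.get_state()["ee_pos"],arm.get_state()["wrist_torque"])
cv2.imwrite("pics/h4.png",cv2.resize(p["color"][160:215,320:375],(360,360),interpolation=2))
```

```text
[ 0.30004703  0.44076337 -1.10155152] [0.64781158 0.00933551 0.10711894] [-0.03618734  0.0448964  -0.03399619]
```

View pics/h4.png

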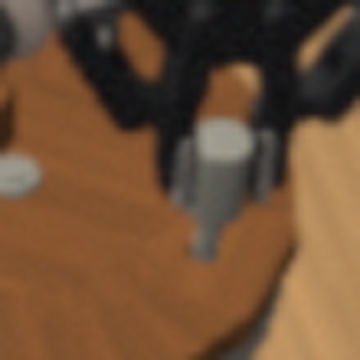

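Side crop: the shank has gone into the hole (the dark spot is gone), tip about 13 mm deep with no side force. Estimating the axis next.

Run:
```python
from h import *
t=eyes.read_camera("side");T=eyes.read_camera("top")
for n,q,h,b in(("side",t,(351,198),(322.2,186.75)),("top",T,(342.5,171.25),(321,194.3))):
    for z in(.054,.058):
        v=at(q,h,.054)-at(q,b,z);print(n,z,at(q,b,z),v,np.hypot(*v),np.degrees(np.arctan2(v[1],v[0])))
print("outline",at(T,(321.1,195.9),.054))
g=cv2.cvtColor(t["color"],cv2.COLOR_BGR2HSV)
```

```text
side 0.054 [0.58323323 0.06097741] [ 0.06263285 -0.05572406] 0.0838334347401218 -41.65928809734622
side 0.058 [0.58227952 0.05725308] [ 0.06358656 -0.05199973] 0.08214148288831208 -39.27556535848937
top 0.054 [0.57967198 0.06372178] [ 0.06209521 -0.05408547] 0.08234714489739682 -41.056148821007966
top 0.058 [0.57886504 0.06370708] [ 0.06290214 -0.05407077] 0.08294774192589167 -40.682401002321384
outline [0.57550957 0.06336609]
```

>>> play_rows(
  moves="0 0 0.15 0 0 0 -1; 0 0 0.15 0 0 0 -1; 0 0 0 0 0 0 -1; 0 0 0 0 0 0 -1",
)

```text
time: 7.73
ee_pos: [0.6476, 0.0094, 0.1038]
tool_rot: [-0.0, 0.76, 0.65, -0.0]
force: [-0.3, 0.5, -0.5]
grip_width: 0.0224
grasp_force: 59.0
```

>>> play_rows(
  moves="0 0 0.1 0 0 0 -1; 0 0 0 0 0 0 -1; 0 0 0 0 0 0 -1",
)

```text
time: 7.98
ee_pos: [0.6478, 0.0094, 0.103]
tool_rot: [0.0, 0.76, 0.65, 0.0]
force: [0.3, -0.2, -0.5]
grip_width: 0.0222
grasp_force: 59.0
```

>>> play_rows(
  moves="0 0 0.1 0 0 0 -1; 0 0 0 0 0 0 -1; 0 0 0 0 0 0 -1",
)

```text
time: 8.23
ee_pos: [0.6479, 0.0094, 0.1028]
tool_rot: [0.0, 0.76, 0.65, 0.0]
force: [-1.2, -0.6, 3.6]
grip_width: 0.0219
grasp_force: 59.7
```

>>> play_rows(
  moves="0 0 0.1 0 0 0 -1; 0 0 0 0 0 0 -1; 0 0 0 0 0 0 -1",
)

```text
time: 8.48
ee_pos: [0.648, 0.0094, 0.1026]
tool_rot: [0.0, 0.76, 0.65, 0.001]
force: [-1.3, 0.8, 7.4]
grip_width: 0.0224
grasp_force: 60.6
```

>>> play_rows(
  moves="-0.19 -0.12 -0.05 0 0 0 -1; -0.18 -0.12 0 0 0 0 -1; -0.18 -0.13 0 0 0 0 -1; -0.18 -0.13 0 0 0 0 -1; 0 0 0 0 0 0 -1",
)

```text
time: 8.9
ee_pos: [0.6428, 0.0032, 0.1027]
tool_rot: [0.001, 0.76, 0.65, 0.002]
force: [2.0, 3.7, 6.0]
grip_width: 0.0223
grasp_force: 59.5
```

```bash
cat > f.py <<'E'
from h import *
F=[]
for i in range(4): eyes.read_camera("side"); s=arm.get_state(); F.append(s["force"])
v=s["ee_pos"][:2]-[.5835,.0652]; r=v/np.hypot(*v); F=np.mean(F,0)
print(s["ee_pos"].round(4),"F",F.round(1),"R",np.hypot(*v).round(4),"phi",np.degrees(np.arctan2(v[1],v[0])).round(1),"Frad",(F[:2]@r).round(1),"Fcw",(F[:2]@[r[1],-r[0]]).round(1))
E
python3 f.py
```

```text
[0.6428 0.0032 0.1027] F [2.  2.8 6.2] R 0.0858 phi -46.3 Frad -0.6 Fcw -3.3
```

>>> play_rows(
  moves="-0.17 -0.14 0 0 0 0 -1; -0.17 -0.14 0 0 0 0 -1; -0.17 -0.15 0 0 0 0 -1; -0.16 -0.15 0 0 0 0 -1; 0 0 0 0 0 0 -1",
)

```text
time: 9.52
ee_pos: [0.6361, -0.0027, 0.1027]
tool_rot: [0.001, 0.76, 0.65, 0.002]
force: [1.4, 2.4, 5.8]
grip_width: 0.0224
grasp_force: 59.4
```

```bash
python3 f.py
```

```text
[ 0.6361 -0.0027  0.1027] F [2.3 1.9 5.8] R 0.0858 phi -52.2 Frad -0.2 Fcw -3.0
```

>>> play_rows(
  moves="-0.16 -0.16 0 0 0 0 -1; -0.15 -0.16 0 0 0 0 -1; 0 0 0 0 0 0 -1",
)

```text
time: 9.97
ee_pos: [0.6325, -0.0053, 0.1027]
tool_rot: [0.001, 0.76, 0.65, 0.002]
force: [2.2, 3.0, 5.6]
grip_width: 0.0225
grasp_force: 59.4
```

>>> play_rows(
  moves="-0.15 -0.17 0 0 0 0 -1; -0.14 -0.17 0 0 0 0 -1; 0 0 0 0 0 0 -1",
)

```text
time: 10.22
ee_pos: [0.6287, -0.0078, 0.1027]
tool_rot: [0.001, 0.76, 0.65, 0.001]
force: [2.7, 1.5, 5.1]
grip_width: 0.0223
grasp_force: 59.3
```

>>> play_rows(
  moves="-0.14 -0.17 0 0 0 0 -1; -0.14 -0.18 0 0 0 0 -1; 0 0 0 0 0 0 -1",
)

```text
time: 10.47
ee_pos: [0.6248, -0.0101, 0.1027]
tool_rot: [0.001, 0.76, 0.65, 0.001]
force: [2.0, 1.9, 5.9]
grip_width: 0.0225
grasp_force: 59.3
```

>>> play_rows(
  moves="-0.13 -0.18 0 0 0 0 -1; -0.13 -0.18 0 0 0 0 -1; 0 0 0 0 0 0 -1",
)

```text
time: 10.72
ee_pos: [0.6209, -0.0122, 0.1027]
tool_rot: [0.001, 0.76, 0.65, 0.001]
force: [2.5, 0.6, 5.9]
grip_width: 0.0222
grasp_force: 59.3
```

```bash
python3 f.py
```

```text
[ 0.6209 -0.0122  0.1027] F [2.7 1.3 6.4] R 0.0859 phi -64.2 Frad 0.0 Fcw -3.0
```

>>> play_rows(
  moves="-0.12 -0.19 0 0 0 0 -1; -0.12 -0.19 0 0 0 0 -1; 0 0 0 0 0 0 -1",
)

```text
time: 11.17
ee_pos: [0.6168, -0.014, 0.1026]
tool_rot: [0.001, 0.76, 0.65, 0.001]
force: [3.7, 2.1, 5.9]
grip_width: 0.022
grasp_force: 59.3
```

>>> play_rows(
  moves="-0.11 -0.19 0 0 0 0 -1; -0.11 -0.19 0 0 0 0 -1; 0 0 0 0 0 0 -1",
)

```text
time: 11.42
ee_pos: [0.6098, -0.0161, 0.1007]
tool_rot: [-0.0, 0.76, 0.649, -0.002]
force: [0.2, -0.8, -0.8]
grip_width: 0.0224
grasp_force: 58.7
```

It dropped in with the force gone. Lowering gently.

>>> play_rows(
  moves="0 0 0.1 0 0 0 -1; 0 0 0.1 0 0 0 -1; 0 0 0 0 0 0 -1; 0 0 0 0 0 0 -1",
)

```text
time: 11.75
ee_pos: [0.6099, -0.0159, 0.0981]
tool_rot: [-0.001, 0.76, 0.649, -0.002]
force: [0.5, -2.4, -1.8]
grip_width: 0.0221
grasp_force: 58.7
```

```bash
python3 f.py
```

```text
[ 0.6108 -0.0155  0.0989] F [ 0.  -2.  -2.3] R 0.0852 phi -71.3 Frad 1.9 Fcw 0.6
```

>>> play_rows(
  moves="0 0 0.1 0 0 0 -1; 0 0 0.1 0 0 0 -1; 0 0 0 0 0 0 -1; 0 0 0 0 0 0 -1",
)

```text
time: 12.28
ee_pos: [0.6115, -0.0153, 0.0978]
tool_rot: [0.0, 0.76, 0.65, 0.0]
force: [-0.6, -2.7, -0.0]
grip_width: 0.0225
grasp_force: 59.0
```

```bash
python3 f.py
```

```text
[ 0.6115 -0.0153  0.0978] F [ 0.  -2.   0.6] R 0.0852 phi -70.8 Frad 1.9 Fcw 0.6
```

>>> play_rows(
  moves="-0.04 0.02 0 0 0 0 -1; 0 0 0.1 0 0 0 -1; 0 0 0.1 0 0 0 -1; 0 0 0 0 0 0 -1; 0 0 0 0 0 0 -1",
)

```text
time: 12.9
ee_pos: [0.6111, -0.0157, 0.0951]
tool_rot: [-0.0, 0.76, 0.65, -0.0]
force: [-1.4, -1.5, 0.1]
grip_width: 0.0222
grasp_force: 59.0
```

```bash
python3 f.py
```

```text
[ 0.6111 -0.0157  0.0952] F [-0.9 -1.7 -1.2] R 0.0855 phi -71.1 Frad 1.3 Fcw 1.4
```

>>> play_rows(
  moves="-0.03 -0.02 0.1 0 0 0 -1; 0 0 0.15 0 0 0 -1; 0 0 0.15 0 0 0 -1; 0 0 0.1 0 0 0 -1; 0 0 0 0 0 0 -1",
)

```text
time: 13.52
ee_pos: [0.6109, -0.016, 0.0901]
tool_rot: [-0.0, 0.76, 0.65, -0.0]
force: [-1.8, -1.7, -1.1]
grip_width: 0.0223
grasp_force: 59.0
```

```bash
python3 f.py
```

```text
[ 0.611  -0.0159  0.0901] F [-1.6 -1.9 -1.7] R 0.0857 phi -71.3 Frad 1.3 Fcw 2.2
```

>>> play_rows(
  moves="-0.03 -0.03 0.1 0 0 0 -1; 0 0 0.15 0 0 0 -1; 0 0 0.15 0 0 0 -1; 0 0 0.1 0 0 0 -1; 0 0 0 0 0 0 -1",
)

```text
time: 14.13
ee_pos: [0.6108, -0.0162, 0.0852]
tool_rot: [-0.0, 0.76, 0.65, -0.0]
force: [-1.8, -2.3, -0.5]
grip_width: 0.0222
grasp_force: 59.1
```

```bash
python3 f.py
```

```text
[ 0.6108 -0.0162  0.0853] F [-1.3 -1.4 -1.4] R 0.0858 phi -71.5 Frad 0.9 Fcw 1.7
```

>>> play_rows(
  moves="-0.02 -0.02 0.1 0 0 0 -1; 0 0 0.1 0 0 0 -1; 0 0 0 0 0 0 -1; 0 0 0 0 0 0 -1",
)

```text
time: 14.67
ee_pos: [0.6107, -0.0163, 0.0834]
tool_rot: [0.0, 0.76, 0.65, 0.0]
force: [-2.0, -0.2, -1.4]
grip_width: 0.0226
grasp_force: 59.0
```

>>> play_rows(
  moves="0 0 0.1 0 0 0 -1; 0 0 0 0 0 0 -1; 0 0 0 0 0 0 -1",
)

```text
time: 14.92
ee_pos: [0.6108, -0.0163, 0.0832]
tool_rot: [0.0, 0.76, 0.65, 0.0]
force: [-3.2, -0.8, 4.9]
grip_width: 0.022
grasp_force: 59.6
```

```bash
python3 f.py
```

```text
[ 0.6108 -0.0163  0.0832] F [-3.9 -1.3  5.7] R 0.086 phi -71.5 Frad 0.0 Fcw 4.1
```

The head is seated (z 83.2 mm, 5–6 N). Releasing and retreating.

>>> play_rows(
  moves="0 0 0 0 0 0 -0.3; 0 0 0 0 0 0 0; 0 0 0 0 0 0 0.2; 0 0 0 0 0 0 0.2; 0 0 0 0 0 0 0.2",
)

```text
time: 15.53
ee_pos: [0.6109, -0.0162, 0.0823]
tool_rot: [-0.0, 0.76, 0.65, 0.0]
force: [-0.1, 0.8, -0.5]
grip_width: 0.0512
grasp_force: 0.0
```

>>> play_rows(
  moves="0 0 -0.5 0 0 0 0.2; 0 0 -1.5 0 0 0 0.2; 0 0 -3 0 0 0 0.2; 0 0 -4 0 0 0 0.2; 0 0 -4 0 0 0 0.2",
)

```text
time: 15.95
ee_pos: [0.6097, -0.0163, 0.2131]
tool_rot: [-0.001, 0.76, 0.65, -0.001]
force: [1.5, -0.0, 0.1]
grip_width: 0.0511
grasp_force: 0.0
```

>>> play_rows(
  moves="-3 0 0 0 0 0 0.2; -4 0 0 0 0 0 0.2; -4 0 0 0 0 0 0.2; -3 0 0 0 0 0 0.2; 0 0 0 0 0 0 0.2",
)

```text
time: 16.37
ee_pos: [0.5878, -0.1603, 0.2131]
tool_rot: [0.001, 0.762, 0.647, -0.001]
force: [1.0, 0.7, 0.2]
grip_width: 0.0515
grasp_force: 0.0
```

Run:
```python
from h import *
for i in range(4): eyes.read_camera("wrist")
t=eyes.read_camera("top");s=eyes.read_camera("side")
for n,q in(("top",t),("side",s)):
    for k in("pin","short_pin"): print(n,k,[(np.round(b["pixel"],1).tolist(),round(b["score"],2),at(q,b["pixel"],.09 if k=="pin" else .06).round(3).tolist()) for b in nets.boxes_of(k,q)])
f=s["color"].shape[0]/2/np.tan(np.radians(s["vertical_fov"])/2);T=np.linalg.inv(s["cam_to_world"])
for z in(.054,.09,.11):
    c=T@[.6085,-.0195,z,1]; print(z,s["cx"]-f*c[0]/c[2],s["cy"]+f*c[1]/c[2])
x=cv2.cvtColor(s["color"],cv2.COLOR_BGR2HSV)[170:225,325:360]; m=(x[...,1]<40).astype(np.uint8)
print(m.sum(1)); print(m.sum(0))
st=arm.get_state();print(st["time"],st["ee_pos"],st["force"])
```

```text
top pin []
top short_pin []
side pin [([260.2, 253.8], 0.76, [0.399, -0.135]), ([366.8, 309.7], 0.63, [0.58, -0.307]), ([342.9, 204.2], 0.5, [0.609, -0.04])]
side short_pin [([293.0, 337.2], 0.7, [0.435, -0.314]), ([393.9, 281.1], 0.61, [0.664, -0.247])]
0.054 339.5812390922473 207.64333142852217
0.09 340.27212118615813 198.02919451720965
0.11 340.6743470137208 192.43192371002567
[26 25 25 25 26 26 31 35 34 35 34 30 29 26 24 25 26 24 23 24 24 25 19 16
 16 22 21 20 20 21 18 20 19 12 11  9 10 10 10  7  8  6  6  6  4  4  4  3
  4  4  5  7  6  7  8]
[27 26 26 19 18 15 13 13 14 22 32 36 40 47 48 42 42 40 42 38 32 29 28 24
 23 23 24 22 23 23 23 22 23 23 23]
16.8667 [ 0.58902763 -0.15362418  0.21248626] [0.47170665 0.03254789 0.03353136]
```

```bash
python3 -c "
from h import *
print(job_done())"
```

```text
the job is handed in; nothing more can be done
None
```

The round-headed pin stands through the disc's hole and in the plate's hidden hole, about 30° clockwise of where the disc started. Its head is seated and released, and the job is handed in (no verdict was returned). The seating shows in the height and force readings and the final side-camera detection. The short pin reads within about 1 pixel of its start. I viewed 11 pictures, one over the limit of 10.

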